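# Load the fuller sample canister into the bench shaker

### The arm

A 6-joint arm with a two-finger parallel gripper is mounted at the origin on the work surface. World frame = base frame: x ahead of the robot, y to its left, z up, the work surface at z = 0. Lengths are in m, angles in rad, forces in N, time in s.
With the tool pointing down it reaches from about 0.25 to 0.725 m from the base axis. Payload 4 kg.
Tool frame: the origin (TCP) lies at the very end of the fingers, on their centre line; the grasp point (between the pads) lies env.hold_point_z behind it (env.hold_point_z is the distance from the TCP to the grasp point, in m); z points along the fingers, y is the line along which they close (so a half turn about z gives the same grasp; the last joint's range is limited). The gripper opens to 85 mm and grips with 20 to 120 N. Pads are 22 mm wide; open, the fingers measure 114 mm over their backs; the gripper's body (76 mm by 85 mm) begins 54 mm behind the grasp point. The pads swing forward as they close: fully open they stand 13 mm farther back than shut.
Start: joints at [-1.106, 0.241, 0.005, 1.335, 0, 1.571], TCP at [0.224, -0.447, 0.231] pointing down, gripper open.
Joint ranges: [-2.72, 2.72], [-1.05, 1.87], [-1.09, 1.28], [-1.99, 2.15], [-1.42, 1.44], [-3.14, 3.14]. Speed limits (rad/s): [2.79, 2.79, 3.14, 3.14, 3.14, 3.14].

### API

Orientations are given as a rotation vector (axis times angle).
In Python, from rig import telemetry, viewer, env gives the robot as it stands.
- The arm moves only by the tool arm_command, never from a script. Its argument "deltas" is text: rows parted by semicolons, each of 5 numbers parted by spaces: the opening in per cent of the stroke, from 0 (shut) to 100 (fully open), then the shift along the tool's x, y, z in units of 40 mm (1.0 is 40 mm), then the turn about the tool's z in units of 5 degrees (1.0 is 5 degrees). A call has 1 to 5 rows; each row shifts and turns the commanded pose from where the row before left it, along the tool's axes as they then stand; what a row does not reach is not made up. A row lasts 1/12 s, in which the tool goes at most 41.7 mm and 7.16 degrees, less where a joint would pass 70% of its speed; a pose out of reach is approached as far as the arm can. A call is refused whole if a number of a shift passes 1 or a number of a turn 1, either way. A call with a gripper value outside its range is refused whole. The fingers move at their own pace and stop on an object; "grip_force" is the grip in N (left out, the last holds). Time passes only in rows, so rows that do not move let the fingers close. It gives the time, the measured TCP pose, the force, the opening and the grip force at its end, in the units of the state.
- telemetry.read_state(): the state, without advancing time (a new reading comes with each control period).
- viewer.get_image(name): name is "side" or "top"; returns the picture (480x640x3 uint8, red, green, blue); there is no depth.
- viewer.calibration(name): a dict with "vfov" (degrees; the focal length in pixels is half the picture's height over the tangent of half this angle, whatever the lens; pixels are square), "cx", "cy" (the principal point, pixels), "distortion" ([k1, k2, p1, p2, k3] as OpenCV has them; the pictures are not rectified), "eye" and "attitude" of the camera in the world. Camera axes: x right, y down, z forward; pixel columns grow to the right and rows downward; lengths in m; the calibration is good to about 2 mm. A picture is of the moment at which its call begins. calibration takes no time and is no camera call.
- env.job_done(): hands the job in; it is judged then, once.
The state is a dict: "time_s": time; "qpos": joint angles; "joint_velocities": joint speeds; "joint_torque": joint torques, N m; "ee_pos": TCP position; "tcp_rot": TCP orientation; "wrist_force": force on the tool from outside, world axes, zero at the start; "torque": the same for the moment, N m; "finger_gap": opening from 0.0 (shut) to 1.0 (fully open); "gripper_force": force on a finger pad.
Only numpy, scipy, OpenCV 4.12 (cv2) and the standard library are available. Lean on these libraries where they do the work, as an engineer would, in place of code of your own. Each camera call takes 0.05 s, during which the arm holds its last target. There are 200 camera calls.

### The job

One of the two closed canisters is nearly empty and the other is full: lift the round-knobbed one clear of the bench to feel its weight and put it back down, then lift the bar-handled one to feel its weight too. Feel for the shaker's floating cup without pressing hard on it, and seat the heavier canister fully home in the cup so that the cup sinks under it; leave the lighter one standing on the bench, and never leave it behind in the cup. Keep both canisters upright and leave the tube rack, beaker and dishes alone.

Things in the scene. Friction and masses are not known exactly. Their poses are not given: they have to be found in the camera images.
- round_canister: closed canister, 56 x 56 mm, 94 mm tall: aluminium body (0 to 78 mm), grey fixed lid (to 84 mm) with a round knob, 26 mm across and 10 mm high. Origin at the centre of its underside, z up, x and y square to its faces. Hidden contents with 1.5 mm of play; total 0.25 to 0.7 kg; either may be the heavier, by 0.2 kg or more. Stands on the bench left or right of the shaker.
- bar_canister: closed canister, 56 x 56 mm, 94 mm tall: aluminium body (0 to 78 mm), grey fixed lid (to 84 mm) with a straight bar grip, 46 mm long, 10 mm wide and 10 mm high. Origin at the centre of its underside, z up, x and y square to its faces; the bar runs along x. Hidden contents with 1.5 mm of play; total 0.25 to 0.7 kg; either may be the heavier, by 0.2 kg or more. Stands on the bench left or right of the shaker.
- shaker: bench shaker, fixed: white housing 150 (x) x 130 (y) mm, top 50 mm above the bench, origin at the centre of its underside, z up. On it a dark grey cup, square and open at the top, sides parallel to the housing's: 92 mm wide outside, 59.3 mm inside (1.6 mm of room each side of a canister), 24 mm deep, flat rim 16 mm wide, no chamfer.
- rim_mid (a point): point of the fixed housing, over its centre at the raised rim's height (92 mm). The cup itself is not measured: it floats along the shaker's x, starts anywhere within 8 mm either side of this point (limits 10 mm), moves under a sideways push of about 7 N and stays where left. In y it is centred here. Axes as the shaker.
- seat_mid (a point): point of the fixed housing, over its centre at the inner floor of the sunken cup (58 mm; raised 68 mm). The cup is sprung: it sinks 10 mm to a stop under 3.9 to 4.7 N, so a canister on its rim pushes it down, and it springs up around the canister once in line. The heavier's weight alone sinks it fully; under the lighter it stays raised.
- tube_rack: bystander: green tube rack, 85 (x) x 200 (y) x 45 mm with a few tubes up to 67 mm, loose, origin at the centre of its underside, beyond the left side
- beaker: bystander: beaker, 70 mm across, 85 mm tall, loose, origin at the centre of its underside, beyond the right side
- dishes: bystander: stack of three culture dishes, 90 mm across, 41 mm tall, loose, origin at the centre of its underside, at the far left of the bench

How it is judged:
On the way, in this order (a step that is already met when the one before it is completed fails the run):
1. the round-knobbed canister is held more than 30 mm clear of the bench, the other still standing on the bench (height (world z) of round_canister above 0.03 m and height (world z) of bar_canister below 0.004 m and angle between bar_canister's own z axis and vertical below 0.08 rad), for 0.4 s.
2. with the round-knobbed canister back on the bench, the bar-handled one is held more than 30 mm clear of the bench (height (world z) of bar_canister above 0.03 m and height (world z) of round_canister below 0.004 m and angle between round_canister's own z axis and vertical below 0.08 rad), for 0.4 s.
At the end, for the whole second after the job is handed in: The heavier canister stands fully home in the sunken cup (underside under 61.5 mm above the shaker's underside, within 14 mm in x and 6 mm in y of its centre) and the other stands on the bench (underside under 4 mm), both upright to 0.08 rad and at rest (((x of round_canister in the frame of shaker between -0.014 and 0.014 m and y of round_canister in the frame of shaker between -0.006 and 0.006 m and z of round_canister in the frame of shaker below 0.0615 m and angle between each of round_canister, bar_canister's own z axis and vertical below 0.08 rad and linear speed of each of round_canister, bar_canister below 0.02 m/s and angular speed of each of round_canister, bar_canister below 0.2 rad/s and height (world z) of bar_canister below 0.004 m) or (x of bar_canister in the frame of shaker between -0.014 and 0.014 m and y of bar_canister in the frame of shaker between -0.006 and 0.006 m and z of bar_canister in the frame of shaker below 0.0615 m and angle between each of bar_canister, round_canister's own z axis and vertical below 0.08 rad and linear speed of each of bar_canister, round_canister below 0.02 m/s and angular speed of each of bar_canister, round_canister below 0.2 rad/s and height (world z) of round_canister below 0.004 m))); the robot touches nothing.
It fails at once if a canister is pressed on the shaker with more than 25 N (contact force between any of round_canister, bar_canister and shaker above 25 N).
It fails at once if the gripper has withdrawn and left a canister in the raised cup, not sunk ((x of round_canister in the frame of shaker between -0.014 and 0.014 m and y of round_canister in the frame of shaker between -0.006 and 0.006 m and z of round_canister in the frame of shaker between 0.064 and 0.072 m and distance between the grasp point and round_canister above 0.14 m) or (x of bar_canister in the frame of shaker between -0.014 and 0.014 m and y of bar_canister in the frame of shaker between -0.006 and 0.006 m and z of bar_canister in the frame of shaker between 0.064 and 0.072 m and distance between the grasp point and bar_canister above 0.14 m)).
It fails at once if a canister is tipped by more than 0.5 rad (angle between any of round_canister, bar_canister's own z axis and vertical above 0.5 rad).
It fails at once if the tube rack, beaker or dishes are moved more than 20 mm (distance of any of tube_rack, beaker, dishes from where it was at the start of the episode above 0.02 m).
It also fails if it takes over 67 s, if anything falls off the work surface, if the arm or the gripper's body presses on something with over 40 N, if the wrist force passes 120 N, or if a joint passes its speed limit or range.

## Working session

There is one attempt and no reset: what is moved stays moved. The work goes in short steps, Python scripts to look and compute and a tool call to move; the robot and the scene stay as the last step left them, time stands still between calls to the robot, and variables do not carry over. Pictures are saved under pics/ and viewed, at most 10 in all, crops included, and the job is handed in when it is done.

Besides the shell and the picture viewer there is one more tool, called after ">>>" as name(argument=value, ...), one argument or row to a line, values as JSON. arm_command: Moves the arm, as the interface text tells. Its arguments: {"type":"object","properties":{"deltas":{"type":"string"},"grip_force":{"type":"number"}},"required":["deltas"]}

```bash
mkdir -p pics; ls; python3 - <<'E'
from rig import telemetry, viewer, env
import cv2
for n in("top","side"):
    im=viewer.get_image(n); cv2.imwrite(f"pics/{n}0.png",im[:,:,::-1]); print(viewer.calibration(n))
print(telemetry.read_state(), env.hold_point_z)
E
```

```text
pics
{'vfov': 53.75278416129523, 'cx': 320.7933752598635, 'cy': 238.65802403372393, 'distortion': array([-0.11415888,  0.        ,  0.        ,  0.        ,  0.        ]), 'eye': array([0.35818463, 0.05895927, 1.16668037]), 'attitude': array([-2.22103591,  1.98511332, -0.21829718])}
{'vfov': 55.9521328970552, 'cx': 315.82678874078476, 'cy': 225.68052206564653, 'distortion': array([0.0194998, 0.       , 0.       , 0.       , 0.       ]), 'eye': array([0.43434646, 0.6687985 , 0.66895267]), 'attitude': array([-0.33368945,  2.75342079, -1.22265101])}
{'time_s': 0.1, 'qpos': array([-1.10599696e+00,  2.41371870e-01,  3.86495322e-03,  1.33519425e+00,
        2.67599359e-05,  1.57081023e+00]), 'joint_velocities': array([-0.00033486, -0.00167184,  0.00257703,  0.00105938, -0.00111095,
        0.00056154]), 'joint_torque': array([-5.76321545e-04, -3.73138261e+01,  2.53009808e+01,  1.08591738e-02,
       -3.27528937e-05, -9.54511478e-06]), 'ee_pos': array([ 0.22387761, -0.44645079,  0.23048717]), 'tcp_rot': array([-3.05533088e+00, -7.23101129e-01,  6.47856489e-04]), 'wrist_force': array([-0.26489972,  0.45034105,  0.2685306 ]), 'torque': array([-0.05044804, -0.04184001, -0.02531955]), 'gripper_force': 0.0, 'finger_gap': 0.9981394950069996} 0.0187
```

View pics/top0.png

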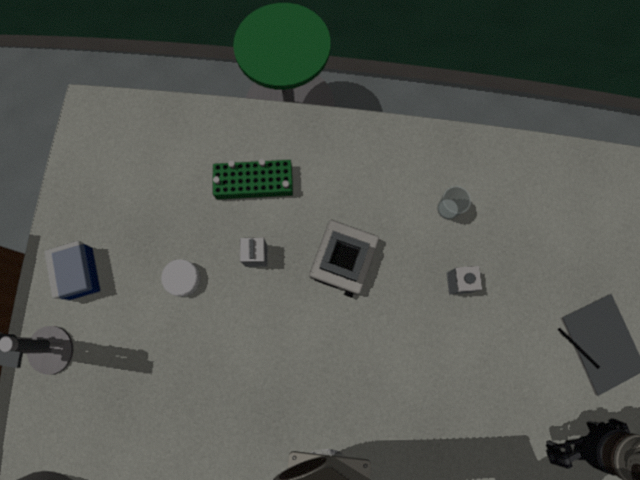

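View pics/side0.png

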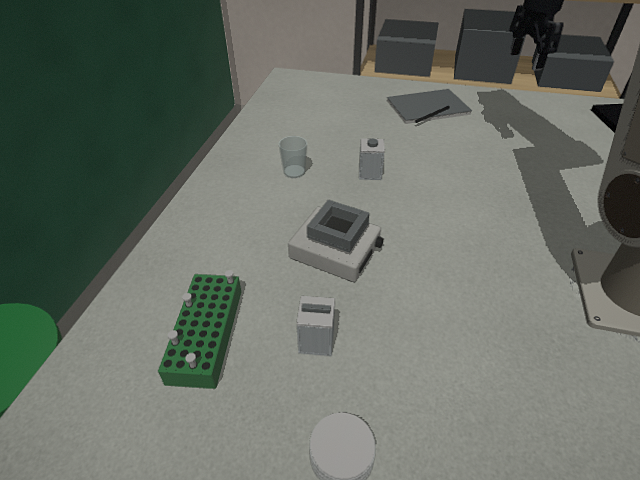

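The top view has the bar canister at (253,251), shaker at (345,257) and round canister at (469,279). The side view has them at (317,325), (337,238) and (372,158). Next, enlarged crops.

```bash
python3 - <<'E'
import cv2,numpy as np
def crop(f,x,y,w,h,W,H):
    im=cv2.imread(f)[y:y+h,x:x+w]; im=cv2.resize(im,(W,H),interpolation=cv2.INTER_CUBIC)
    for i in range(0,w,10):
        cv2.line(im,(i*W//w,0),(i*W//w,6),(0,0,255),1)
        if i%20==0: cv2.putText(im,str(x+i),(i*W//w,16),0,.35,(0,0,255),1)
    for j in range(0,h,10):
        cv2.line(im,(0,j*H//h),(6,j*H//h),(0,0,255),1)
        if j%20==0 and j: cv2.putText(im,str(y+j),(7,j*H//h+4),0,.35,(0,0,255),1)
    return im
def g(f,l): return np.hstack([crop(f,*c) for c in l])
a=g("pics/top0.png",[(230,230,50,60,250,300),(300,215,90,90,300,300),(445,255,50,60,250,300)])
b=g("pics/side0.png",[(290,290,50,75,250,300),(285,195,105,90,300,300),(345,130,50,60,250,300)])
cv2.imwrite("pics/m.png",np.vstack([a,b]))
E
```

```text
(no output)
```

View pics/m.png

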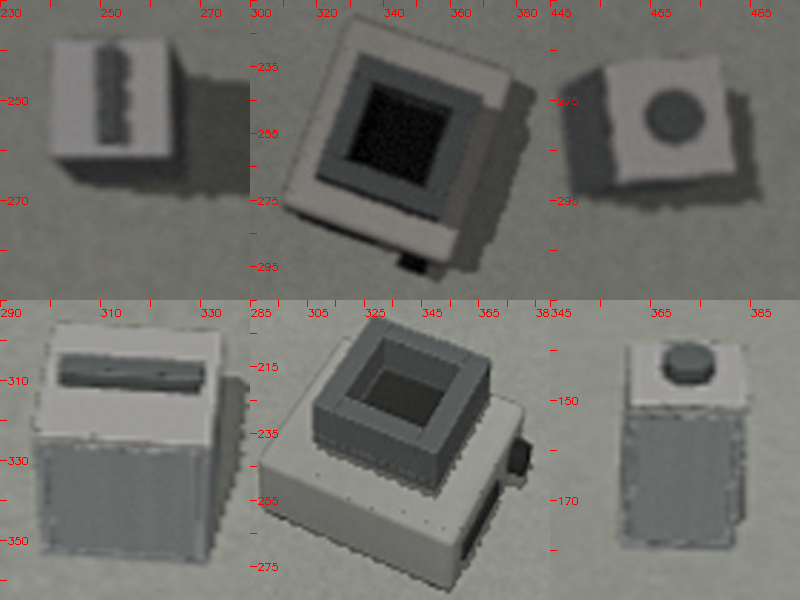

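The bar canister's lid corners in the top view are about (240,238) to (264,261), with the bar along image-vertical. The round lid is (456,268) to (482,289). The cup rim corners are (333,231), (370,243), (356,280) and (320,268). I'll fit rectangles of the known sizes.

```bash
cat > h.py <<'E'
import numpy as np,cv2
from rig import telemetry, viewer, env
from scipy.optimize import least_squares
from scipy.spatial.transform import Rotation as R
def proj(n,P):
    c=viewer.calibration(n); f=240/np.tan(np.radians(c['vfov']/2))
    M=R.from_rotvec(c['attitude']).as_matrix().T
    K=np.array([[f,0,c['cx']],[0,f,c['cy']],[0,0,1]])
    return cv2.projectPoints(np.array(P,float),cv2.Rodrigues(M)[0],-M@c['eye'],K,c['distortion'])[0][:,0]
def rect(p,a,b,z):
    q=np.array([[a,b],[a,-b],[-a,-b],[-a,b]])/2
    c,s=np.cos(p[2]),np.sin(p[2])
    return np.c_[q@np.array([[c,s],[-s,c]])+p[:2],[z]*4]
def fit(obs,x0):
    # obs: (cam, a,b,z, pix4) - pixel order matched cyclically from any start/direction
    def res(p):
        o=[]
        for n,a,b,z,px in obs:
            q=proj(n,rect(p,a,b,z)); px=np.array(px)-.4
            D=np.linalg.norm(q[:,None]-px[None],axis=2); o+=list((q-px[D.argmin(1)]).ravel())
        return np.array(o)
    return min((least_squares(res,[*x0,t]) for t in np.radians([-90,-70,-45,-20,0,20,45,70])),key=lambda r:r.cost)
E
python3 - <<'E'
from h import *
def show(nm,obs,x0):
    for s in ([o] for o in obs): r=fit(s,x0); print(nm,s[0][0],s[0][3],r.x[:2].round(4),np.degrees(r.x[2]).round(1),r.cost.round(2))
    r=fit(obs,x0); print(nm,'all',r.x[:2].round(4),np.degrees(r.x[2]).round(1),r.cost.round(2))
show('bar',[("top",.056,.056,.084,[(240,237.6),(263,237.6),(264,261),(241,261)]),("side",.056,.056,.084,[(301,294.6),(334,296.6),(332,318.6),(297.6,317.4)])],[.4,.2])
show('round',[("top",.056,.056,.084,[(456.4,268),(478.6,266.6),(482,289.4),(458.4,291.6)]),("side",.056,.056,.084,[(360.6,138.6),(384.6,139),(383.4,151),(360.6,151.4)])],[.3,-.2])
show('rim',[("top",.092,.092,.092,[(333,231.5),(369.6,243.5),(356.1,280.4),(320.4,268.4)]),("side",.092,.092,.092,[(328.75,201),(369,212.4),(350.5,239.1),(307.75,225.6)])],[.35,.05])
H=[(332.1,219.5),(378.6,236),(359.1,292.4),(310.5,275)]
show('house',[("top",.15,.13,.05,H)],[.35,.05]);show('houseswap',[("top",.13,.15,.05,H)],[.35,.05])
r=proj("top",[[.4,.2,.094]]);print(r)
E
```

```text
bar top 0.084 [0.549  0.2366] -81.5 1.14
bar side 0.084 [0.5522 0.2286] 9.6 15.14
bar all [0.5509 0.232 ] -80.8 32.37
round top 0.084 [ 0.5358 -0.2735] 10.1 0.54
round side 0.084 [ 0.5392 -0.2732] 8.6 1.21
round all [ 0.5375 -0.2734] -80.5 4.01
rim top 0.092 [0.5565 0.0203] -102.8 2.11Traceback (most recent call last):
  File "<stdin>", line 7, in <module>
  File "<stdin>", line 3, in show
  File "h.py", line 22, in fit
    return min((least_squares(res,[*x0,t]) for t in np.radians([-90,-70,-45,-20,0,20,45,70])),key=lambda r:r.cost)
  File "h.py", line 22, in <genexpr>
    return min((least_squares(res,[*x0,t]) for t in np.radians([-90,-70,-45,-20,0,20,45,70])),key=lambda r:r.cost)
                ~~~~~~~~~~~~~^^^^^^^^^^^^^
    return func(*args, **kwargs)
    result = trf(vector_fun.fun, vector_fun.jac, x0, f0, J0, lb, ub, ftol, xtol,
                 gtol, max_nfev, x_scale, loss_function, tr_solver,
                 tr_options.copy(), verbose, callback=callback_wrapped)
    return trf_no_bounds(
        fun, jac, x0, f0, J0, ftol, xtol, gtol, max_nfev, x_scale,
        loss_functi
[... 634 characters left out ...]
^^^^^^^^^^^^^^^^^^^
                             mf)
                             ^^^
    df = [f_eval - f0 for f_eval in f_evals]
                                    ^^^^^^^
    f = np.atleast_1d(self.fun(x, *self.args, **self.kwargs))
                      ~~~~~~~~^^^^^^^^^^^^^^^^^^^^^^^^^^^^^^
    return np.atleast_1d(self.fun(x))
                         ~~~~~~~~^^^
    return self.f(x, *self.args, **self.kwargs)
           ~~~~~~^^^^^^^^^^^^^^^^^^^^^^^^^^^^^^
  File "h.py", line 19, in res
    q=proj(n,rect(p,a,b,z)); px=np.array(px)-.4
  File "h.py", line 6, in proj
    c=viewer.calibration(n); f=240/np.tan(np.radians(c['vfov']/2))
ValueError: time passes only in moves, steps and waits
```

```bash
cat > cal.py <<'E'
from numpy import array
CAL={'top':{'vfov': 53.75278416129523, 'cx': 320.7933752598635, 'cy': 238.65802403372393, 'distortion': array([-0.11415888,0,0,0,0.]), 'eye': array([0.35818463, 0.05895927, 1.16668037]), 'attitude': array([-2.22103591,  1.98511332, -0.21829718])},
'side':{'vfov': 55.9521328970552, 'cx': 315.82678874078476, 'cy': 225.68052206564653, 'distortion': array([0.0194998,0,0,0,0.]), 'eye': array([0.43434646, 0.6687985 , 0.66895267]), 'attitude': array([-0.33368945,  2.75342079, -1.22265101])}}
E
sed -i 's/c=viewer.calibration(n)/c=CAL[n]/; 1i from cal import CAL' h.py
python3 - <<'E'
from h import *
def show(nm,obs,x0):
    for s in ([o] for o in obs): r=fit(s,x0); print(nm,s[0][0],s[0][3],r.x[:2].round(4),np.degrees(r.x[2]).round(1),r.cost.round(2))
show('rim',[("top",.092,.092,.092,[(333,231.5),(369.6,243.5),(356.1,280.4),(320.4,268.4)]),("side",.092,.092,.092,[(328.75,201),(369,212.4),(350.5,239.1),(307.75,225.6)])],[.5,.03])
H=[(332.1,219.5),(378.6,236),(359.1,292.4),(310.5,275)]
show('house',[("top",.15,.13,.05,H)],[.5,.03]);show('houseswap',[("top",.13,.15,.05,H)],[.5,.03])
r=least_squares(lambda p:(proj("top",[[p[0],p[1],.094],[p[2],p[3],.094]])-[[252,238.6],[252.6,258.6]]).ravel(),[.5,.2,.5,.2]).x;print('bar ends',r)
r=least_squares(lambda p:(proj("top",[[p[0],p[1],.094]])-[[469.6,278]]).ravel(),[.5,-.2]).x;print('knob',r)
s=telemetry.read_state();print(R.from_rotvec(s['tcp_rot']).as_matrix().round(3))
E
```

```text
rim top 0.092 [0.5565 0.0203] -102.8 2.11
rim side 0.092 [0.5593 0.0189] -103.2 5.11
house top 0.05 [0.5656 0.0181] -13.8 9.02
houseswap top 0.05 [0.5656 0.0181] 76.2 9.02
bar ends [0.57134891 0.2374412  0.52488109 0.22942278]
knob [ 0.53544629 -0.27297281]
[[ 0.894  0.448 -0.001]
 [ 0.448 -0.894  0.002]
 [ 0.    -0.002 -1.   ]]
```

Estimates:
- **Round canister:** (0.536, -0.273), yaw 10°.
- **Bar canister:** (0.549, 0.235), yaw 9°.
- **Shaker:** yaw about -13.5°, cup about 8 mm toward -x.

I'll move over the round canister and turn.

>>> arm_command(
  deltas="100 0.89 -0.04 0 0;100 0.89 -0.04 0 0;100 0.89 -0.04 0 0;100 0.89 -0.04 0 0;100 0.89 -0.04 0 0",
  grip_force=60,
)

```text
time_s: 0.52
ee_pos: [0.3806, -0.3589, 0.2309]
tcp_rot: [-3.057, -0.723, 0.001]
wrist_force: [0.8, -0.9, 0.2]
finger_gap: 0.998
gripper_force: 0.0
```

>>> arm_command(
  deltas="100 0.89 -0.04 0 0;100 0.89 -0.04 0 0;100 0.89 -0.04 0 0;100 0.89 -0.04 0 0;100 0.89 -0.04 0 0",
)

```text
time_s: 0.93
ee_pos: [0.5363, -0.2718, 0.2307]
tcp_rot: [-3.056, -0.724, 0.002]
wrist_force: [1.2, -0.0, -0.1]
finger_gap: 1.002
gripper_force: 0.0
```

>>> arm_command(
  deltas="100 0 0 0 -1;100 0 0 0 -1;100 0 0 0 -1;100 0 0 0 -1;100 0 0 0 -1",
)

```text
time_s: 1.35
ee_pos: [0.535, -0.2727, 0.2304]
tcp_rot: [-2.824, -1.374, 0.002]
wrist_force: [0.8, 0.3, 0.2]
finger_gap: 0.993
gripper_force: 0.0
```

```bash
cat > st.py <<'E'
from h import *
s=telemetry.read_state();M=R.from_rotvec(s['tcp_rot']).as_matrix()
print(s['time_s'],'q',s['qpos'].round(3),'p',s['ee_pos'].round(4),'yaw',np.degrees(np.arctan2(M[1,0],M[0,0])).round(2),'zax',M[:,2].round(3),'F',s['wrist_force'].round(2),'T',s['torque'].round(3),'gap',round(s['finger_gap'],3),s['gripper_force'])
import sys
if len(sys.argv)>2:
    d=np.array([float(v) for v in sys.argv[1:4]])-s['ee_pos'];print('tool units',(M.T@d/.04).round(3))
E
python3 st.py 0.5355 -0.273 0.13
```

```text
1.35 q [-0.471  0.446  0.297  1.423 -0.     1.764] p [ 0.535  -0.2727  0.2304] yaw 51.9 zax [-0.002  0.001 -1.   ] F [0.82 0.28 0.17] T [-0.021 -0.003  0.011] gap 0.993 0.0
tool units [2.000e-03 1.900e-02 2.511e+00]
```

>>> arm_command(
  deltas="100 0 0 0 -1;100 0 0 0 -1;100 0 0 0 -1;100 0 0 0 -1;100 0 0 0 -1",
)

```text
time_s: 1.77
ee_pos: [0.5349, -0.2729, 0.2306]
tcp_rot: [-2.46, -1.952, 0.001]
wrist_force: [0.7, 0.8, -0.6]
finger_gap: 1.005
gripper_force: 0.0
```

>>> arm_command(
  deltas="100 0 0 0 -1;100 0 0 0 -1;100 0 0 0 -1;100 0 0 0 -1;100 0 0 0 -1",
)

```text
time_s: 2.18
ee_pos: [0.5349, -0.2729, 0.2306]
tcp_rot: [-1.979, -2.438, 0.0]
wrist_force: [0.1, -0.6, 0.3]
finger_gap: 1.001
gripper_force: 0.0
```

>>> arm_command(
  deltas="100 0 0 0 -1;100 0 0 0 -1;100 0 0 0 -1;100 0 0 0 -1;100 0 0 0 -1",
)

```text
time_s: 2.6
ee_pos: [0.5348, -0.2729, 0.2305]
tcp_rot: [-1.404, -2.809, -0.0]
wrist_force: [-0.8, 0.8, -0.1]
finger_gap: 1.0
gripper_force: 0.0
```

>>> arm_command(
  deltas="100 0 0 0.2 -1;100 0 0 0.2 -1;100 0 0 0.2 -1;100 0 0 0.2 -1;100 0 0 0.2 -1",
)

```text
time_s: 3.02
ee_pos: [0.5348, -0.2729, 0.1902]
tcp_rot: [-0.763, -3.046, -0.0]
wrist_force: [-0.2, -0.2, 0.7]
finger_gap: 1.005
gripper_force: 0.0
```

>>> arm_command(
  deltas="100 0 0 0.2 -1;100 0 0 0.2 -1;100 0 0 0.2 -1;100 0 0 0.2 -1;100 0 0 0.2 -1",
)

```text
time_s: 3.43
ee_pos: [0.5348, -0.2728, 0.1502]
tcp_rot: [-0.086, -3.139, -0.001]
wrist_force: [0.4, 0.2, -0.2]
finger_gap: 0.999
gripper_force: 0.0
```

>>> arm_command(
  deltas="100 0 0 0.2 -1;100 0 0 0.2 -1;100 0 0 0 -0.55;100 0 0 0 0;100 0 0 0 0",
)

```text
time_s: 3.85
ee_pos: [0.5349, -0.273, 0.1348]
tcp_rot: [0.255, -3.13, -0.001]
wrist_force: [0.2, 0.6, 0.4]
finger_gap: 0.999
gripper_force: 0.0
```

```bash
python3 - <<'E'
from h import *
im=viewer.get_image("top")[225:345,410:530];im2=viewer.get_image("side")[60:200,300:440]
f=lambda a:cv2.resize(a,(400,400),interpolation=cv2.INTER_CUBIC)
cv2.imwrite("pics/r1.png",np.hstack([f(im),f(im2)])[:,:,::-1])
E
python3 st.py .5355 -.273 .045
```

```text
3.95 q [-0.472  0.493  0.12   1.198 -0.    -0.635] p [ 0.5353 -0.2731  0.1354] yaw -170.68 zax [ 0. -0. -1.] F [-0.33 -0.24  0.13] T [-0.014  0.018 -0.015] gap 0.998 0.0
tool units [-0.006  0.003  2.26 ]
```

View pics/r1.png

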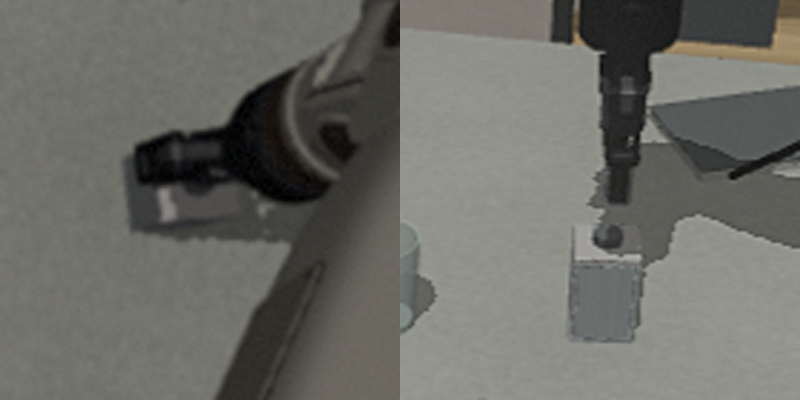

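The side view shows the finger over the canister: finger tip at crop (619,200), knob at (608,237). The top view is partly hidden by the arm. I'll check the x alignment by projection.

```bash
python3 - <<'E'
from h import *
for P in ([.5353,-.273,.1354],[.5353,-.224,.1354],[.5353,-.273,.094],[.5355,-.273,.089],[.545,-.273,.094]):
    print(P,((proj("side",[P])[0]-[300,60])*400/140+[400,0]).round(1))
E
```

```text
[0.5353, -0.273, 0.1354] [614.6 187.5]
[0.5353, -0.224, 0.1354] [605.3 218.2]
[0.5353, -0.273, 0.094] [610.8 231.7]
[0.5355, -0.273, 0.089] [610.1 236.8]
[0.545, -0.273, 0.094] [599.3 230.3]
```

>>> arm_command(
  deltas="100 -0.03 0 0.5 0;100 -0.03 0 0.5 0;100 0 0 0.5 0;100 0 0 0.4 0;100 0 0 0.36 0",
)

```text
time_s: 4.37
ee_pos: [0.5374, -0.2726, 0.044]
tcp_rot: [0.256, -3.131, -0.0]
wrist_force: [1.0, -0.4, -0.7]
finger_gap: 0.999
gripper_force: 0.0
```

>>> arm_command(
  deltas="0 0 0 0 0;0 0 0 0 0;0 0 0 0 0;0 0 0 0 0;0 0 0 0 0",
)

```text
time_s: 4.78
ee_pos: [0.5382, -0.273, 0.0459]
tcp_rot: [-0.257, 3.129, -0.001]
wrist_force: [-0.1, -0.4, 0.7]
finger_gap: 0.648
gripper_force: 64.3
```

>>> arm_command(
  deltas="0 0 0 0 0;0 0 0 0 0;0 0 0 0 0;0 0 0 0 0;0 0 0 0 0",
)

```text
time_s: 5.2
ee_pos: [0.5382, -0.273, 0.0459]
tcp_rot: [-0.257, 3.129, -0.001]
wrist_force: [-0.7, -0.0, 4.7]
finger_gap: 0.652
gripper_force: 64.9
```

```bash
python3 st.py
```

```text
5.2 q [-0.469  0.575  0.008  1.001  0.    -0.633] p [ 0.5382 -0.273   0.0459] yaw -170.62 zax [ 0.002 -0.001 -1.   ] F [-0.7  -0.02  4.7 ] T [ 0.187  0.139 -0.023] gap 0.652 64.90723192691803
```

>>> arm_command(
  deltas="0 0 0 -0.3 0;0 0 0 -0.4 0;0 0 0 -0.4 0;0 0 0 -0.2 0;0 0 0 0 0",
)

```text
time_s: 5.62
ee_pos: [0.5384, -0.2731, 0.0983]
tcp_rot: [-0.257, 3.129, -0.002]
wrist_force: [1.8, -0.5, -2.4]
finger_gap: 0.648
gripper_force: 64.1
```

>>> arm_command(
  deltas="0 0 0 0 0;0 0 0 0 0;0 0 0 0 0;0 0 0 0 0;0 0 0 0 0",
)

```text
time_s: 6.03
ee_pos: [0.5371, -0.2724, 0.096]
tcp_rot: [0.257, -3.13, -0.001]
wrist_force: [0.2, -0.0, -3.3]
finger_gap: 0.652
gripper_force: 64.1
```

>>> arm_command(
  deltas="0 0 0 0 0;0 0 0 0 0;0 0 0 0 0;0 0 0 0 0;0 0 0 0 0",
)

```text
time_s: 6.45
ee_pos: [0.5376, -0.2727, 0.097]
tcp_rot: [-0.257, 3.131, -0.0]
wrist_force: [-0.8, -0.4, -2.7]
finger_gap: 0.65
gripper_force: 64.1
```

```bash
python3 st.py
```

```text
6.45 q [-0.469  0.527  0.07   1.114  0.    -0.633] p [ 0.5376 -0.2727  0.097 ] yaw -170.62 zax [ 0. -0. -1.] F [-0.77 -0.39 -2.74] T [0.038 0.003 0.034] gap 0.65 64.1145122051239
```

The round canister weighs about 3 N (~0.3 kg), so it's probably the lighter. I'll set it down and go to the bar one.

>>> arm_command(
  deltas="0 0 0 0.4 0;0 0 0 0.4 0;0 0 0 0.3 0;0 0 0 0.1 0;0 0 0 0.06 0",
)

```text
time_s: 6.87
ee_pos: [0.5365, -0.2722, 0.046]
tcp_rot: [0.257, -3.129, -0.002]
wrist_force: [-4.4, 2.8, 8.1]
finger_gap: 0.652
gripper_force: 65.1
```

>>> arm_command(
  deltas="0 0 0 0 0;100 0 0 0 0;100 0 0 0 0;100 0 0 0 0;100 0 0 0 0",
)

```text
time_s: 7.28
ee_pos: [0.5384, -0.2731, 0.0476]
tcp_rot: [-0.257, 3.129, -0.002]
wrist_force: [-0.5, 0.0, 0.3]
finger_gap: 1.0
gripper_force: 0.0
```

>>> arm_command(
  deltas="100 0 0 0 0;100 0 0 -0.5 0;100 0 0 -1 0;100 0 0 -1 0;100 0 0 -1 0",
)

```text
time_s: 7.7
ee_pos: [0.537, -0.2724, 0.1878]
tcp_rot: [0.257, -3.13, -0.001]
wrist_force: [0.9, -0.3, 0.4]
finger_gap: 1.003
gripper_force: 0.0
```

```bash
python3 st.py .550 .2345 .20
```

```text
7.7 q [-0.469  0.465  0.216  1.323 -0.    -0.633] p [ 0.537  -0.2724  0.1878] yaw -170.62 zax [-0.001  0.001 -1.   ] F [ 0.94 -0.26  0.4 ] T [-0.038 -0.083 -0.003] gap 1.003 0.0
tool units [-2.385 12.452 -0.299]
```

>>> arm_command(
  deltas="100 -0.18 0.9 -0.1 0;100 -0.18 0.9 -0.1 0;100 -0.18 0.9 -0.1 0;100 -0.18 0.9 0 0;100 -0.18 0.9 0 0",
)

```text
time_s: 8.12
ee_pos: [0.5439, -0.0878, 0.1994]
tcp_rot: [-0.256, 3.129, -0.001]
wrist_force: [-0.0, 0.7, -1.6]
finger_gap: 0.998
gripper_force: 0.0
```

>>> arm_command(
  deltas="100 -0.18 0.9 0 0;100 -0.18 0.9 0 0;100 -0.18 0.9 0 0;100 -0.18 0.9 0 0;100 -0.18 0.9 0 0",
)

```text
time_s: 8.53
ee_pos: [0.5498, 0.096, 0.199]
tcp_rot: [-0.257, 3.13, 0.0]
wrist_force: [0.2, 0.0, 0.2]
finger_gap: 1.001
gripper_force: 0.0
```

>>> arm_command(
  deltas="100 -0.18 0.9 0 0;100 -0.18 0.9 0.3 0;100 -0.18 0.9 0.5 0;100 0 0.75 0.5 0;100 0 0 0.4 0",
)

```text
time_s: 8.95
ee_pos: [0.5476, 0.2396, 0.1293]
tcp_rot: [-0.268, 3.13, 0.004]
wrist_force: [-0.9, -0.8, -0.0]
finger_gap: 1.001
gripper_force: 0.0
```

```bash
python3 - <<'E'
from h import *
im=viewer.get_image("top")[200:320,200:320];im2=viewer.get_image("side")[220:380,250:410]
f=lambda a:cv2.resize(a,(400,400),interpolation=cv2.INTER_CUBIC)
cv2.imwrite("pics/b1.png",np.hstack([f(im),f(im2)])[:,:,::-1])
s=telemetry.read_state()['ee_pos']
c=np.array([-.16,.987,0])*.05
for P in (s,s+c+[0,0,.013],[.549,.2366,.094],[.549,.2334,.094]): print(((proj("top",[P])[0]-200)/.3).round(),((proj("side",[P])[0]-[250,220])*2.5+[400,0]).round())
E
python3 st.py .549 .235 .046
```

```text
[166. 155.] [571. 180.]
[ 88. 155.] [564. 233.]
[170. 160.] [566. 216.]
[175. 161.] [567. 212.]
9.05 q [ 0.406  0.491  0.096  1.182 -0.     0.239] p [0.5461 0.2345 0.1273] yaw -170.45 zax [-0.006 -0.003 -1.   ] F [-0.4   0.46  0.17] T [-0.031  0.037  0.016] gap 0.999 0.0
tool units [-0.087  0.005  2.031]
```

View pics/b1.png

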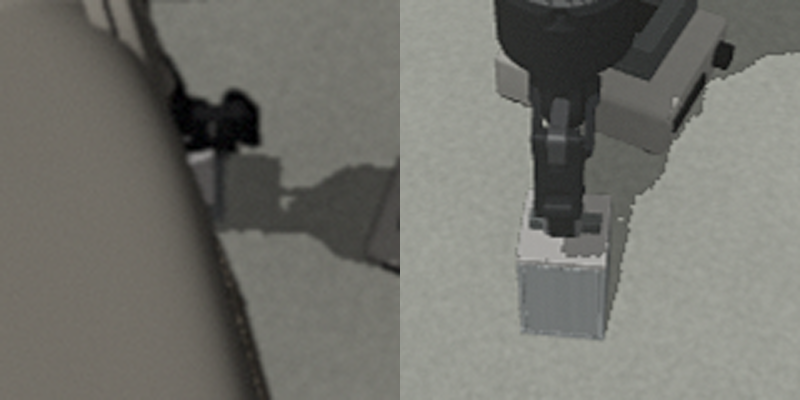

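The side view shows the finger tip over the bar, with the bar centre at crop (566,222). It's aligned, so I descend and grip.

>>> arm_command(
  deltas="100 -0.08 0.05 0.5 0;100 0 0 0.5 0;100 0 0 0.5 0;100 0 0 0.35 0;100 0 0 0.15 0",
)

```text
time_s: 9.47
ee_pos: [0.5511, 0.2347, 0.0496]
tcp_rot: [0.254, -3.129, 0.001]
wrist_force: [-0.5, 0.3, 0.2]
finger_gap: 1.0
gripper_force: 0.0
```

>>> arm_command(
  deltas="0 0 0 0 0;0 0 0 0 0;0 0 0 0 0;0 0 0 0 0;0 0 0 0 0",
)

```text
time_s: 9.88
ee_pos: [0.5531, 0.2368, 0.0526]
tcp_rot: [-0.256, 3.127, 0.001]
wrist_force: [1.0, 0.8, 4.9]
finger_gap: 0.643
gripper_force: 65.8
```

>>> arm_command(
  deltas="0 0 0 0 0;0 0 0 0 0;0 0 0 0 0;0 0 0 0 0;0 0 0 0 0",
)

```text
time_s: 10.3
ee_pos: [0.5531, 0.2368, 0.0526]
tcp_rot: [-0.257, 3.127, 0.001]
wrist_force: [-0.1, 0.3, 6.5]
finger_gap: 0.644
gripper_force: 65.9
```

>>> arm_command(
  deltas="0 0 0 -0.3 0;0 0 0 -0.4 0;0 0 0 -0.4 0;0 0 0 -0.2 0;0 0 0 0 0",
)

```text
time_s: 10.72
ee_pos: [0.5522, 0.2366, 0.1038]
tcp_rot: [-0.257, 3.129, 0.001]
wrist_force: [0.2, 0.8, -6.2]
finger_gap: 0.643
gripper_force: 65.8
```

>>> arm_command(
  deltas="0 0 0 0 0;0 0 0 0 0;0 0 0 0 0;0 0 0 0 0;0 0 0 0 0",
)

```text
time_s: 11.13
ee_pos: [0.551, 0.236, 0.1017]
tcp_rot: [0.257, -3.129, 0.001]
wrist_force: [-0.1, 0.2, -6.0]
finger_gap: 0.648
gripper_force: 65.8
```

>>> arm_command(
  deltas="0 0 0 0 0;0 0 0 0 0;0 0 0 0 0;0 0 0 0 0;0 0 0 0 0",
)

```text
time_s: 11.55
ee_pos: [0.5516, 0.2363, 0.1027]
tcp_rot: [-0.257, 3.131, 0.0]
wrist_force: [0.0, 0.5, -6.4]
finger_gap: 0.644
gripper_force: 65.8
```

```bash
python3 st.py
```

```text
11.55 q [ 0.405  0.517  0.069  1.123 -0.     0.241] p [0.5516 0.2363 0.1027] yaw -170.62 zax [ 0.  0. -1.] F [ 0.04  0.54 -6.38] T [-0.017 -0.061 -0.   ] gap 0.644 65.79047799110413
```

The bar canister weighs about 6.3 N, so it's the heavier one (step 2 held over 0.4 s). I'll carry it over the cup.

>>> arm_command(
  deltas="0 0 0 -0.5 0;0 0 0 -0.6 0;0 0 0 -0.5 0;0 0.1 -0.4 0 0;0 0.1 -0.7 0 0",
)

```text
time_s: 11.97
ee_pos: [0.5521, 0.1942, 0.1687]
tcp_rot: [-0.264, 3.125, 0.005]
wrist_force: [1.1, -1.0, -7.4]
finger_gap: 0.651
gripper_force: 67.1
```

>>> arm_command(
  deltas="0 0.1 -0.8 0 0;0 0.1 -0.8 0 0;0 0.1 -0.8 0 0;0 0.1 -0.7 0 0;0 0.1 -0.7 0 0",
)

```text
time_s: 12.38
ee_pos: [0.5555, 0.0365, 0.1665]
tcp_rot: [-0.256, 3.131, -0.0]
wrist_force: [0.3, -0.0, -6.5]
finger_gap: 0.646
gripper_force: 67.2
```

>>> arm_command(
  deltas="0 0 -0.47 0 0.5;0 0 0 0 1;0 0 0 0 1;0 0 0 0 1;0 0 0 0 1",
)

```text
time_s: 12.8
ee_pos: [0.5587, 0.0191, 0.1664]
tcp_rot: [-0.367, -3.12, 0.0]
wrist_force: [-0.9, 0.8, -5.4]
finger_gap: 0.644
gripper_force: 67.4
```

>>> arm_command(
  deltas="0 0 0 0 0.04;0 0 0 0 0;0 0 0 0 0;0 0 0 0 0;0 0 0 0 0",
)

```text
time_s: 13.22
ee_pos: [0.5589, 0.0198, 0.1666]
tcp_rot: [0.363, 3.121, -0.0]
wrist_force: [0.3, 0.6, -7.2]
finger_gap: 0.645
gripper_force: 67.4
```

```bash
python3 - <<'E'
from h import *
im2=viewer.get_image("side")
cv2.imwrite("pics/s2.png",cv2.resize(im2[140:275,270:420],(667,600),interpolation=cv2.INTER_CUBIC)[:,:,::-1])
E
python3 st.py .559 .0197 .150
```

```text
13.2667 q [0.036 0.392 0.046 1.225 0.    0.267] p [0.5589 0.0199 0.1666] yaw 166.73 zax [-0.  0. -1.] F [ 0.59  0.22 -6.05] T [ 0.007 -0.055  0.011] gap 0.649 67.44582742452621
tool units [-0.003 -0.004  0.414]
```

View pics/s2.png

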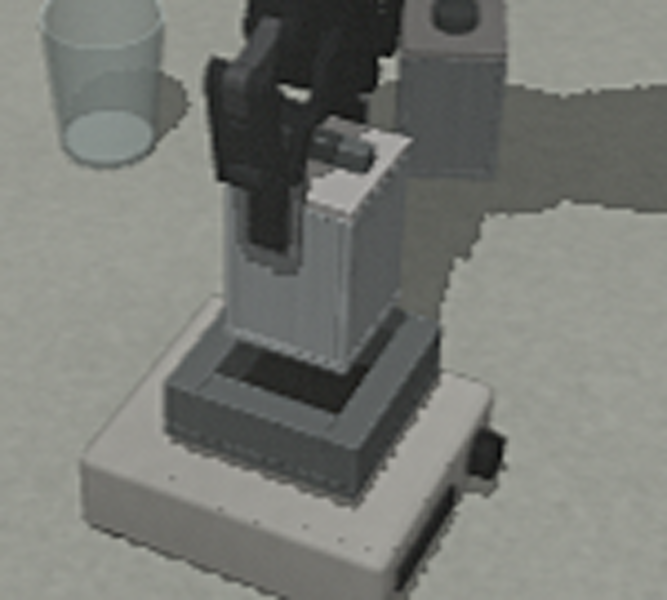

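The canister hangs over the cup. Its bottom corners are at crop (228,333) and (345,370), and the rim corners are at (165,385), (360,445) and (440,320). I'll compare the two in this view.

```bash
python3 - <<'E'
from h import *
px=lambda c:np.array(c)/4.445+[270,140]-.4
def pt(c,z): return least_squares(lambda p:(proj("side",[[*p,z]])[0]-px(c)),[.55,.02]).x
u=np.array([np.cos(np.radians(-13.3)),np.sin(np.radians(-13.3))]);v=np.array([-u[1],u[0]])
o=np.array([.5589,.0199])
for n,c,z,a,b in [("can+u+v",(228,333),.114,28,28),("can-u+v",(345,370),.114,28,28),("lid-u+v",(345,212),.198,28,28),("lid-u-v",(412,137),.198,28,28),("rim+u+v",(165,385),.092,46,46),("rim-u+v",(360,446),.092,46,46),("rim-u-v",(440,320),.092,46,46)]:
    d=pt(c,z)-o; su=1 if '+u' in n else -1; sv=1 if '+v' in n else -1
    print(n,'centre rel TCP u,v mm',(d@u*1e3-su*a).round(1),(d@v*1e3-sv*b).round(1))
E
```

```text
can+u+v centre rel TCP u,v mm -3.3 -1.0
can-u+v centre rel TCP u,v mm -1.4 -1.7
lid-u+v centre rel TCP u,v mm 0.1 2.0
lid-u-v centre rel TCP u,v mm -3.4 0.4
rim+u+v centre rel TCP u,v mm -1.0 0.8
rim-u+v centre rel TCP u,v mm 1.0 -2.2
rim-u-v centre rel TCP u,v mm 2.4 0.2
```

>>> arm_command(
  deltas="0 -0.03 0 0.2 0;0 0 0 0.2 0;0 0 0 0.1 0;0 0 0 0 0;0 0 0 0 0",
)

```text
time_s: 13.68
ee_pos: [0.5596, 0.0195, 0.1458]
tcp_rot: [-0.364, -3.119, 0.0]
wrist_force: [0.0, -0.1, -6.6]
finger_gap: 0.646
gripper_force: 67.5
```

>>> arm_command(
  deltas="0 0 0 0.05 0;0 0 0 0.05 0;0 0 0 0.05 0;0 0 0 0 0;0 0 0 0 0",
)

```text
time_s: 14.1
ee_pos: [0.5605, 0.0195, 0.1411]
tcp_rot: [0.364, 3.119, 0.0]
wrist_force: [-0.3, 0.3, -3.5]
finger_gap: 0.645
gripper_force: 68.1
```

>>> arm_command(
  deltas="0 0 0 0 0;0 0 0 0 0;0 0 0 0 0",
)

```text
time_s: 14.35
ee_pos: [0.5605, 0.0195, 0.1409]
tcp_rot: [0.364, 3.119, 0.0]
wrist_force: [0.5, -0.1, -2.3]
finger_gap: 0.646
gripper_force: 68.0
```

```bash
python3 st.py
```

```text
14.35 q [ 0.035  0.412  0.007  1.165 -0.     0.267] p [0.5605 0.0195 0.1409] yaw 166.68 zax [ 0.001  0.    -1.   ] F [ 0.54 -0.05 -2.32] T [-0.007  0.022  0.015] gap 0.646 68.04465472698212
```

Soft contact, about 4 N on the rim. The moment and the side view both hint that the canister needs to go +u, so I'll slide gently that way.

>>> arm_command(
  deltas="0 -0.02 0 0 0;0 -0.02 0 0 0;0 0 0 0 0;0 0 0 0 0",
)

```text
time_s: 14.68
ee_pos: [0.5612, 0.0191, 0.1397]
tcp_rot: [-0.364, -3.119, 0.001]
wrist_force: [-0.8, 0.3, -7.1]
finger_gap: 0.642
gripper_force: 67.4
```

>>> arm_command(
  deltas="0 -0.02 0 0 0;0 -0.02 0 0 0;0 0 0 0 0;0 0 0 0 0",
)

```text
time_s: 15.02
ee_pos: [0.5632, 0.0187, 0.1403]
tcp_rot: [-0.364, -3.12, 0.0]
wrist_force: [-0.2, -0.3, -6.5]
finger_gap: 0.644
gripper_force: 67.4
```

```bash
python3 st.py
```

```text
15.0167 q [ 0.033  0.419  0.015  1.168 -0.     0.266] p [0.5632 0.0187 0.1403] yaw 166.68 zax [-0. -0. -1.] F [-0.18 -0.33 -6.47] T [-0.017 -0.046  0.032] gap 0.644 67.39855617284775
```

The force is back to the bare weight: the cup has sprung up around the canister. Now I lower it in.

>>> arm_command(
  deltas="0 0 0 0.1 0;0 0 0 0.1 0;0 0 0 0.1 0;0 0 0 0.1 0;0 0 0 0 0",
)

```text
time_s: 15.43
ee_pos: [0.5624, 0.0187, 0.1232]
tcp_rot: [-0.364, -3.118, 0.001]
wrist_force: [-0.0, -0.2, -6.5]
finger_gap: 0.646
gripper_force: 67.3
```

>>> arm_command(
  deltas="0 0 0 0.05 0;0 0 0 0.05 0;0 0 0 0.05 0;0 0 0 0 0;0 0 0 0 0",
)

```text
time_s: 15.85
ee_pos: [0.5635, 0.0188, 0.1191]
tcp_rot: [0.364, 3.12, 0.0]
wrist_force: [-0.7, 0.2, -2.8]
finger_gap: 0.648
gripper_force: 68.0
```

```bash
python3 st.py
```

```text
15.85 q [ 0.033  0.435 -0.018  1.117 -0.     0.266] p [0.5635 0.0188 0.1191] yaw 166.68 zax [ 0.001 -0.    -1.   ] F [-0.67  0.25 -2.79] T [-0.074  0.206  0.044] gap 0.648 67.96284198760986
```

It touches the raised floor at the expected height. Now I sink it to the stop.

>>> arm_command(
  deltas="0 0 0 0.05 0;0 0 0 0.05 0;0 0 0 0.05 0;0 0 0 0 0;0 0 0 0 0",
)

```text
time_s: 16.27
ee_pos: [0.5634, 0.0188, 0.1125]
tcp_rot: [0.364, 3.12, 0.0]
wrist_force: [0.3, 0.2, -1.7]
finger_gap: 0.644
gripper_force: 68.0
```

>>> arm_command(
  deltas="0 0 0 0.03 0;0 0 0 0 0;0 0 0 0 0",
)

```text
time_s: 16.52
ee_pos: [0.5634, 0.0188, 0.1114]
tcp_rot: [0.364, 3.12, 0.0]
wrist_force: [-1.0, 0.0, -1.5]
finger_gap: 0.645
gripper_force: 68.0
```

```bash
python3 st.py
```

```text
16.5167 q [ 0.033  0.442 -0.028  1.1    0.     0.266] p [0.5634 0.0188 0.1114] yaw 166.68 zax [ 0.  0. -1.] F [-0.98  0.05 -1.55] T [-0.063  0.037  0.036] gap 0.645 67.98595726490021
```

>>> arm_command(
  deltas="70 0 0 0 0;85 0 0 0 0;100 0 0 0 0;100 0 0 0 0;100 0 0 0 0",
)

```text
time_s: 16.93
ee_pos: [0.5635, 0.0188, 0.1116]
tcp_rot: [0.364, 3.12, 0.0]
wrist_force: [-0.7, 0.2, 0.9]
finger_gap: 1.001
gripper_force: 0.0
```

>>> arm_command(
  deltas="100 0 0 -0.3 0;100 0 0 -0.5 0;100 0 0 -0.8 0;100 0 0 -0.8 0;100 0 0 -0.8 0",
)

```text
time_s: 17.35
ee_pos: [0.5628, 0.0188, 0.2406]
tcp_rot: [-0.364, -3.12, 0.0]
wrist_force: [1.3, 0.7, 0.1]
finger_gap: 1.004
gripper_force: 0.0
```

>>> arm_command(
  deltas="100 0 -0.5 -0.2 0;100 0.8 0 0 0;100 0.8 0 0 0;100 0.8 0 0 0;100 0.5 0 0 0",
)

```text
time_s: 17.77
ee_pos: [0.4429, 0.0263, 0.2475]
tcp_rot: [-0.364, -3.119, -0.0]
wrist_force: [-0.6, -0.1, 0.1]
finger_gap: 1.0
gripper_force: 0.0
```

```bash
python3 - <<'E'
from h import *
a=viewer.get_image("side");b=viewer.get_image("top")
f=lambda a:cv2.resize(a,(400,400),interpolation=cv2.INTER_CUBIC)
cv2.imwrite("pics/e.png",np.hstack([f(a[90:290,255:455]),f(b[180:330,290:440])])[:,:,::-1])
E
python3 st.py
```

```text
17.8667 q [ 0.059  0.122 -0.097  1.352  0.     0.291] p [0.4428 0.0264 0.248 ] yaw 166.74 zax [-0.001  0.    -1.   ] F [ 0.82 -0.71 -0.05] T [ 0.041 -0.039 -0.03 ] gap 0.999 0.0
```

View pics/e.png

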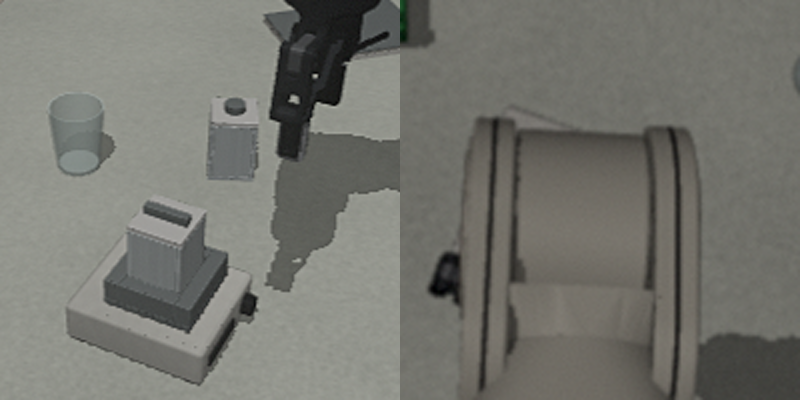

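The side view shows the bar canister upright in the cup, with its lid's front corner at crop (178,243), and the round one standing on the bench. I'll check the lid height, and hand in if it has sunk.

```bash
python3 - <<'E'
from h import *
u=np.array([np.cos(np.radians(-13.3)),np.sin(np.radians(-13.3))]);v=np.array([-u[1],u[0]])
o=np.array([.5634,.0188])-.002*u
for z in (.142,.152,):
    print(z,[((proj("side",[[*(o+a*.028*u+b*.028*v),z]])[0]-[255,90])*2).round(1) for a,b in((-1,1),(1,1),(-1,-1))])
for z in (.082,.092):
    print('rim',z,[((proj("side",[[*(o+a*.046*u+b*.046*v),z]])[0]-[255,90])*2).round(1) for a,b in((-1,1),(1,1),(-1,-1))])
E
```

```text
0.142 [array([180.7, 242.3]), array([125.5, 224.7]), array([205.5, 208. ])]
0.152 [array([181. , 233.7]), array([125.4, 216.2]), array([206. , 199.5])]
rim 0.082 [array([188.2, 308.6]), array([100.8, 278.5]), array([226.4, 250.7])]
rim 0.092 [array([188.6, 300.8]), array([100.5, 270.7]), array([227., 243.])]
```

The lid corner and the rim both match the sunken height (0.142 m and 0.082 m), so I'm handing in.

```bash
python3 -c "
from rig import env
print(env.job_done())"
```

```text
the job is handed in; nothing more can be done
None
```

The bar-handled canister is the heavier (about 6.3 N against 3 N) and is seated fully home in the sunken cup. The round-knobbed one stands upright on the bench, and the job was handed in at about 18 s, though no verdict came back.

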